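# Clamp the aluminium rule on the layout board

## Robot

A 6-joint arm with a two-finger parallel gripper is mounted at the origin on the work surface. World frame = base frame: x ahead of the robot, y to its left, z up, the work surface at z = 0. Lengths are in mm, angles in rad, forces in N, time in s.
With the tool pointing down it reaches from about 275 to 825 mm from the base axis. Payload 4.9 kg.
Tool frame: the origin (TCP) lies at the very end of the fingers, on their centre line; the grasp point (between the pads) lies 19 mm behind it; z points along the fingers, y is the line along which they close (so a half turn about z gives the same grasp; the last joint's range is limited). The gripper opens to 85 mm and grips with 20 to 120 N. Pads are 22 mm wide; open, the fingers measure 114 mm over their backs; the gripper's body (76 mm by 85 mm) begins 54 mm behind the grasp point. The pads swing forward as they close: fully open they stand 13 mm farther back than shut.
Start: joints at [1.184, 0.326, -0.193, 1.052, 0, 1.437], TCP at [137.557, 532.538, 231.281] pointing down, gripper open.
Joint ranges: [-2.65, 2.65], [-0.97, 1.79], [-1.3, 1.35], [-1.93, 2.1], [-1.47, 1.37], [-3.14, 3.14]. Speed limits (rad/s): [2.57, 2.57, 3.14, 3.14, 3.14, 3.14].

## Interface

Orientations are given as [roll, pitch, yaw] about the fixed x, y, z axes, in that order (R = Rz(yaw) Ry(pitch) Rx(roll)).
In Python, from bench import bot, solve_ik, imaging gives the robot as it stands. Calls block until the motion is done:
- bot.move_ptp(position, orientation): joint-space move of the TCP to a pose.
- bot.movel(position, rot=None, max_speed=150, threshold=None): straight line of the TCP; rot=None keeps the orientation; max_speed is the mean speed in mm/s. With threshold (N) it stops when the force on the tool has changed by that much, and returns True; else False.
- bot.move_j(angles): joint-space move.
- bot.grip(opening, effort=None): opening from 0.0 (shut) to 1.0 (fully open); effort is the grip in N (None keeps the last); returns when the fingers have stopped.
- bot.dwell(seconds).
- solve_ik(position, orientation): joint angles nearest the present ones, or None.
- bot.get_state(): the state.
- imaging.capture(name): name is "side" or "top" or "wrist"; returns the picture (400x640x3 uint8, blue, green, red); there is no depth.
- imaging.camera_model(name): a dict with "K" (3x3 intrinsics, pixels), "position" and "rotation" of the camera in the world. Camera axes: x right, y up, looking along -z (the intrinsics and any distortion apply to the point x, -y, -z); pixel columns grow to the right and rows downward; lengths in mm; the calibration is good to about 2 mm. A picture is of the moment at which its call begins: read the wrist's pose just before it. camera_model takes no time and is no camera call; for the wrist camera it gives the pose at the moment of the call.
A pose or a line that the arm cannot do raises bot.IKError and nothing moves.
- bot.sign_off(): hands the job in; it is judged then, once.
The state is a dict: "t": time; "qpos": joint angles; "joint_velocities": joint speeds; "effort": joint torques, N m; "tcp_pos": TCP position; "orientation": TCP orientation; "contact_force": force on the tool from outside, world axes, zero at the start; "wrist_torque": the same for the moment, N m; "opening": opening from 0.0 (shut) to 1.0 (fully open); "gripper_force": force on a finger pad.
Only numpy, scipy, OpenCV 4.12 (cv2) and the standard library are available. Lean on these libraries where they do the work, as an engineer would, in place of code of your own. Each camera call takes 0.05 s, during which the arm holds its last target. There are 200 camera calls.

## Task

On the layout board, push the loose aluminium rule across the card with your fingertips until its long edge sits flush against both steel stop pins. Then push the red clamp lever over, past its dead point, until it snaps into lock and the rubber foot holds the rule down. Only push: do not pick anything up, and leave the pencil pot, the glue jar and the tape roll where they are.

Things in the scene. Friction and masses are not known exactly. Their poses are not given: they have to be found in the camera images.
- board: Fixed plywood layout board, 340 (its x) x 400 (its y) x 18 mm thick, on the desk, with sheets of card on it. Origin: centre of its underside; its +y is the direction in which rule and lever are pushed. The toggle clamp is screwed to it at x = 0, y = 38 to 114 mm; its steel side plates are 32 mm wide over all and end 49 mm above the board's top.
- stops (a point): Point on the board's top half-way between the two steel stop pins, at board x = 0, y = 0. The pins (12 mm thick, 16 mm tall) stand 90 mm either side of it along the board's x; their -y sides lie at board y = 0, so a rule seated against both has its centre at board y = -35 mm.
- rule: Loose aluminium rule with a blue stripe, 280 (its x) x 70 (its y) x 10 mm, 0.3 to 0.7 kg, flat on the board on the -y side of the pins, roughly along the board's x, up to 0.2 rad askew and 30 to 70 mm short of its seat. Origin: centre of its underside, 18 mm above the desk. Its +y long edge goes against the pins.
- clamp_lever (a joint): Angle of the red clamp lever, rad. 0 = open (upright, leaning 0.08 rad from vertical to board +y); starts there; grows as it swings over towards board +y and down. Dead point 1.05; locked at its stop, 1.35 (1.43 rad from vertical). Resistance at the grip grows to about 6 N half-way, fades at the dead point, then it snaps on by itself.
- clamp_pivot (a point): Hinge axis of the lever, in the lever's mid plane: 63 mm above the desk, at x = 0, y = 78 mm of the board. The axis runs along the board's x; the lever swings in the board's y-z plane.
- lever_tip (a point): End of the lever, on its centre line, 130 mm from the pivot; moves with the lever. The red round grip is 18 mm thick and covers the outer 87 mm.
- clamp_pad: Black sprung rubber foot, 18 mm across, on the clamp's steel hold-down arm (14 mm wide). Origin: centre of its lower face. With the lever open the arm stands raised, at most 140 mm above the desk, the foot out to board y = -10 mm; as the lever goes over, the foot comes down at board x = 0, y = -12 mm and presses a seated rule with about 4 N.
- pencil_pot: White pot with pencils, 72 mm across, about 150 mm tall with the pencils, standing loose on the desk beyond the board's +x edge. Origin at the centre of its underside. Leave it alone.
- glue_jar: Glue jar with orange cap, 54 mm across, 70 mm tall, loose on the desk beyond the board's +x edge. Origin at the centre of its underside. Leave it alone.
- tape_roll: Roll of tan tape lying flat on the board beside the clamp, on its -x side, 68 mm across, 24 mm tall, loose. Origin at the centre of its underside. Leave it alone.

How it is judged:
By the outcome, as a careful person would: the job done as asked, in the order asked, and still so for the second after the job is handed in, with the robot touching nothing.
It also fails if it takes over 48 s, if anything falls off the work surface, if the arm or the gripper's body presses on something with over 40 N, if the wrist force passes 120 N, or if a joint passes its speed limit or range.

## Working session

There is one attempt and no reset: what is moved stays moved. The work goes in short steps, each a Python script; the robot and the scene stay as the last script left them, time stands still between calls to the robot, and variables do not carry over. Pictures are saved under pics/ and viewed, at most 10 in all, crops included, and the job is handed in when it is done.

```bash
ls; mkdir -p pics
python3 - <<'E'
from bench import bot, imaging
import cv2
for n in ("top","side"):
    cv2.imwrite(f"pics/{n}0.png",imaging.capture(n)); m=imaging.camera_model(n); print(n,m)
print(bot.get_state())
E
```

```text
pics
top {'K': array([[370.0694733 ,   0.        , 318.26695964],
       [  0.        , 370.0694733 , 193.43263908],
       [  0.        ,   0.        ,   1.        ]]), 'position': array([525.19972803,  35.16525608, 795.12133852]), 'rotation': array([ 0.10776385,  0.00952749, -1.55285539])}
side {'K': array([[463.44238766,   0.        , 315.93424852],
       [  0.        , 463.44238766, 193.91799595],
       [  0.        ,   0.        ,   1.        ]]), 'position': array([554.70846144, 705.87520074, 738.90840558]), 'rotation': array([ 0.85979386, -0.01255963, -3.08344159])}
{'t': 0.1, 'qpos': array([ 1.18378537e+00,  3.26894642e-01, -1.93434172e-01,  1.05200314e+00,
        9.19394890e-06,  1.43657503e+00]), 'joint_velocities': array([-0.00014394, -0.00174001,  0.00304287,  0.00213128,  0.00015245,
       -0.00066227]), 'effort': array([ 1.11754649e-03, -4.44239724e+01,  2.63037837e+01,  7.91044906e-03,
       -5.85919247e-05,  1.08002328e-05]), 'tcp_pos': array([137.36688442, 532.05731228, 230.58545827]), 'orientation': array([-3.14007207e+00, -2.14606042e-04,  2.88880282e+00]), 'contact_force': array([-0.2059011 , -0.26849094, -0.60533167]), 'wrist_torque': array([-0.06646015, -0.00199709,  0.02640104]), 'gripper_force': 0.0, 'opening': 0.9948230857480622}
```

View pics/top0.png

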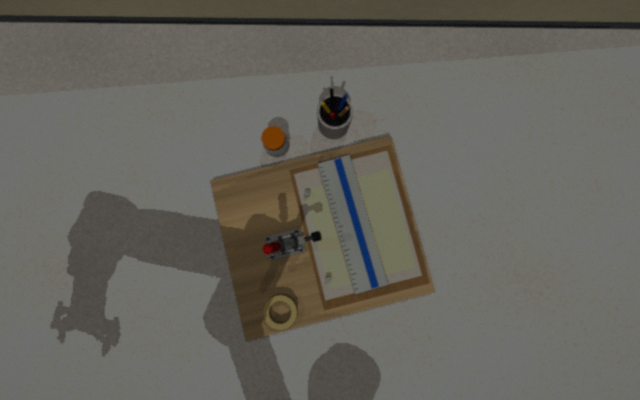

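View pics/side0.png

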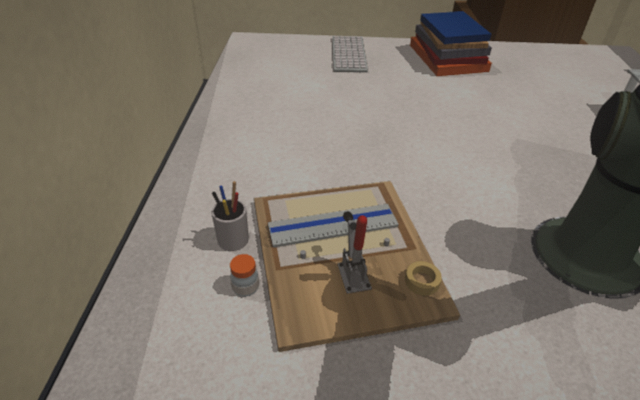

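The top view shows the board with corners at about (212,180), (392,137), (433,292) and (246,338). The pins are near (307,193) and (328,277), the blue stripe runs (340,160)–(375,287), and the lever is red at (270,247). The side view agrees: lever upright, tape roll on the clamp's robot side, pot and jar on the far side. Board +y is roughly world +y.

```bash
cat > h.py <<'E'
import numpy as np, cv2
from scipy.spatial.transform import Rotation as Ro
from bench import bot, imaging, solve_ik
def ray(m,px):
    px=np.atleast_2d(px).astype(float); K=m["K"]
    d=np.c_[(px[:,0]-K[0,2])/K[0,0],-(px[:,1]-K[1,2])/K[1,1],-np.ones(len(px))]
    r=m["rotation"]; R=Ro.from_euler("xyz",r).as_matrix() if np.size(r)==3 else np.array(r)
    return d@R.T
def plane(m,px,z):
    d=ray(m,px); return m["position"]+d*((z-m["position"][2])/d[:,2])[:,None]
def blob(mask):
    cs=cv2.findContours(mask.astype(np.uint8),cv2.RETR_EXTERNAL,cv2.CHAIN_APPROX_NONE)[0]
    return max(cs,key=cv2.contourArea)[:,0].astype(float)
def rect(P):
    (c,s,a)=cv2.minAreaRect(P[:,:2].astype(np.float32)); return np.array(c),s,a,cv2.boxPoints((c,s,a))
def bluemask(im):
    h,s,v=cv2.split(cv2.cvtColor(im,cv2.COLOR_BGR2HSV)); return (h>105)&(h<125)&(s>150)&(v>60)
E
python3 - <<'E'
from h import *
for n in ("top","side"):
    im=cv2.imread(f"pics/{n}0.png"); m=imaging.camera_model(n)
    h,s,v=cv2.split(cv2.cvtColor(im,cv2.COLOR_BGR2HSV))
    print(n,[ (h[y,x],s[y,x],v[y,x]) for x,y in ([(250,200),(150,150),(410,200),(230,180)] if n=="top" else [(300,320),(200,150),(265,240)])])
    wood=((h>8)&(h<25)&(s>75)).astype(np.uint8)
    wood=cv2.morphologyEx(wood,cv2.MORPH_OPEN,np.ones((3,3)))
    print("board",*rect(plane(m,blob(wood),18)))
    b=bluemask(im); b[:150]=0
    print("blue",*rect(plane(m,blob(b),28)))
m=imaging.camera_model("top")
print("pins",plane(m,[(307,193),(328,277)],34)); print("rulecorners",plane(m,[(318,164),(350,155),(387,286),(355,292)],28))
print("corners",plane(m,[(212,180),(392,137),(433,292),(246,338)],18))
E
```

```text
top [(np.uint8(17), np.uint8(108), np.uint8(102)), (np.uint8(36), np.uint8(11), np.uint8(113)), (np.uint8(21), np.uint8(23), np.uint8(111)), (np.uint8(19), np.uint8(115), np.uint8(93))]
board [522.50683594  39.4055481 ] (338.6019592285156, 398.0459289550781) 15.267021179199219 [[ 306.77435  186.82486]
 [ 411.58694 -197.1737 ]
 [ 738.2393  -108.01376]
 [ 633.42676  275.9848 ]]
blue [550.98046875 -34.15063477] (273.23651123046875, 12.690437316894531) 16.8483829498291 [[ 4.1838745e+02 -6.7675232e+01]
 [ 4.2206567e+02 -7.9820938e+01]
 [ 6.8357349e+02 -6.2603760e-01]
 [ 6.7989526e+02  1.1519669e+01]]
side [(np.uint8(17), np.uint8(105), np.uint8(131)), (np.uint8(12), np.uint8(24), np.uint8(162)), (np.uint8(15), np.uint8(100), np.uint8(115))]
board [522.62646484  45.79472351] (341.69921875, 405.6500549316406) 15.087207794189453 [[ 304.8728   197.15826]
 [ 410.45898 -194.50934]
 [ 740.3801  -105.56882]
 [ 634.79395  286.0988 ]]
blue [606.57958984 -16.82738495] (160.76536560058594, 10.914861679077148) 16.80661392211914 [[528.05237   -34.845097 ]
 [531.2084    -45.293743 ]
 [685.1068      1.1903267]
 [681.9508     11.638973 ]]
pins [[607.9066418   67.22578836  34.        ]
 [438.05632597  21.19992633  34.        ]]
rulecorners [[670.29322363  45.64037713  28.        ]
 [690.61772491 -21.43319524  28.        ]
 [421.73795141 -98.70770588  28.        ]
 [408.59176813 -34.01042979  28.        ]]
corners [[ 634.03351741  270.54512457   18.        ]
 [ 733.45362522 -111.77582095   18.        ]
 [ 410.16752023 -194.42447452   18.        ]
 [ 311.4702519   185.48812773   18.        ]]
```

Board size (339 × 398) and the pin spacing check out. The rule is about 36 mm short of its seat and 0.03 rad askew. Next I'll move high over the scene to behind the rule and check from the wrist camera.

```bash
cat >> h.py <<'E'
B=0.2655; C=np.array([522.0,40.0])   # board yaw, centre (world)
ex=np.array([np.cos(B),np.sin(B)]); ey=np.array([-np.sin(B),np.cos(B)])
def w(x,y,z): return np.r_[C+x*ex+y*ey,z]
def b(P): d=np.atleast_2d(P)[:,:2]-C; return np.c_[d@ex,d@ey]
def st(): s=bot.get_state(); print("t%.1f"%s["t"],"board",b(s["tcp_pos"])[0].round(1),"z%.1f"%s["tcp_pos"][2],"F",s["contact_force"].round(1)); return s
E
python3 - <<'E'
from h import *
for yaw in (B+np.pi/2,B-np.pi/2): print(yaw,[None if (q:=solve_ik(w(5,y,z),[np.pi,0,yaw])) is None else q.round(2) for y,z in ((-140,330),(-135,21.5),(60,163),(190,90))])
p=bot.get_state()["tcp_pos"]; bot.movel([p[0],p[1],330])
q=[solve_ik(w(5,-140,330),[np.pi,0,y]) for y in (B+np.pi/2,B-np.pi/2)]
q=[x for x in q if x is not None]; print(len(q))
q=min(q,key=lambda x:abs(x[5])); bot.move_j(q); bot.grip(0.0)
st(); print(bot.get_state()["orientation"]); m=imaging.camera_model("wrist"); print(m); cv2.imwrite("pics/w1.png",imaging.capture("wrist"))
E
```

```text
1.8362963267948966 [array([-0.29,  0.32,  0.06,  1.3 ,  0.  ,  1.01]), array([-0.29,  0.58, -0.39,  0.6 ,  0.  ,  1.02]), array([ 0.05,  0.33, -0.37,  0.87,  0.  ,  1.36]), array([ 0.3 ,  0.43, -0.44,  0.7 ,  0.  ,  1.61])]
-1.3052963267948965 [array([-0.29,  0.32,  0.06,  1.3 ,  0.  , -2.13]), array([-0.29,  0.58, -0.39,  0.6 ,  0.  , -2.12]), array([ 0.05,  0.33, -0.37,  0.87,  0.  , -1.79]), array([ 0.3 ,  0.43, -0.44,  0.7 ,  0.  , -1.54])]
2
t4.3 board [   5. -140.] z330.0 F [ 0.6 -0.2  0.4]
[-3.14156662e+00 -1.55105180e-05  1.83623284e+00]
{'K': array([[342.26731327,   0.        , 316.12646687],
       [  0.        , 342.26731327, 201.29196502],
       [  0.        ,   0.        ,   1.        ]]), 'position': array([541.61242002, -14.10578964, 472.42555814]), 'rotation': array([-3.27606837e-01,  6.48339946e-05,  2.66648804e-01])}
```

View pics/w1.png

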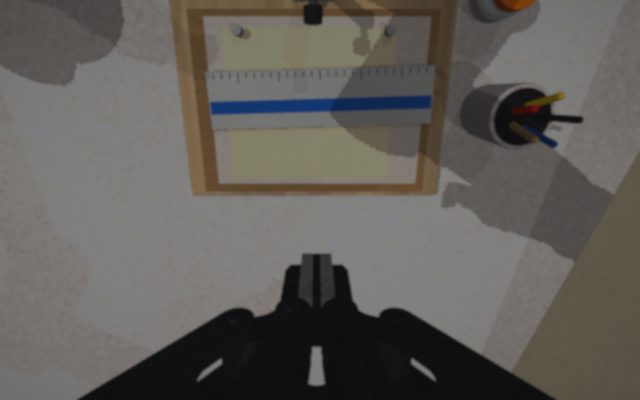

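The wrist view shows both pins at about (238,31) and (390,31), and the rule with corners (207,71), (434,66), (434,123) and (212,130). The camera sits on the clamp side of the tool, so I'll turn the tool half round to keep it away from the raised arm, then push.

Run:
```python
from h import *
m=imaging.camera_model("wrist")
print("pins",b(plane(m,[(238,31),(390,31)],34)).round(1)); R=b(plane(m,[(207,71),(434,66),(434,123),(212,130)],28)); print("rule",R.round(1),R.mean(0))
im=cv2.imread("pics/w1.png"); bl=bluemask(im); bl[:,450:]=0
print("blue",rect(np.c_[b(plane(m,blob(bl),28))])[3].round(1))
h,s,v=cv2.split(cv2.cvtColor(im,cv2.COLOR_BGR2HSV))
k=(((h>8)&(h<25)&(s>75))[:,:470]).astype(np.uint8)
print("board hull",b(plane(m,cv2.boxPoints(cv2.minAreaRect(blob(cv2.morphologyEx(k,cv2.MORPH_OPEN,np.ones((3,3)))).astype(np.float32))),18)).round(1))
Y=B-np.pi/2
bot.move_j(solve_ik(w(5,-140,330),[np.pi,0,Y])); bot.movel(w(5,-140,60),max_speed=200)
print(bot.movel(w(5,-140,22),max_speed=60,threshold=8)); st()
```

```text
pins [[-85.8   1.7]
 [ 90.1   1.9]]
rule [[-127.8  -41.4]
 [ 147.2  -35.5]
 [ 154.7 -103. ]
 [-128.6 -112.1]] [ 11.37242568 -73.00792569]
blue [[-127.   -78.1]
 [-126.6  -91.7]
 [ 146.2  -83.5]
 [ 145.8  -70. ]]
board hull [[-166.2   36.5]
 [ 169.2   36.9]
 [ 200.8 -199.4]
 [-198.4 -199.9]]
False
t9.3 board [   5.1 -140. ] z22.0 F [0.3 0.3 0.1]
```

Run:
```python
from h import *
bot.movel(w(7,-128,22),max_speed=60)
r=bot.movel(w(7,-90,22),max_speed=40,threshold=15); print(r); st()
if not r: print(bot.movel(w(7,-68,22),max_speed=20,threshold=15)); s=st()
bot.dwell(0.3); st(); cv2.imwrite("pics/t2.png",imaging.capture("top"))
im=imaging.capture("side"); cv2.imwrite("pics/s2.png",im)
cv2.imwrite("pics/s2c.png",cv2.resize(im[150:330,230:470],None,fx=3.3,fy=3.3,interpolation=cv2.INTER_CUBIC))
```

```text
False
t10.8 board [  7.  -89.6] z22.0 F [ 0.3  0.2 -0. ]
True
t11.4 board [  6.9 -83.3] z22.2 F [-0.4 -1.7  0.7]
t11.7 board [  6.5 -83.3] z21.7 F [-0.  -0.4  0.3]
```

View pics/s2c.png

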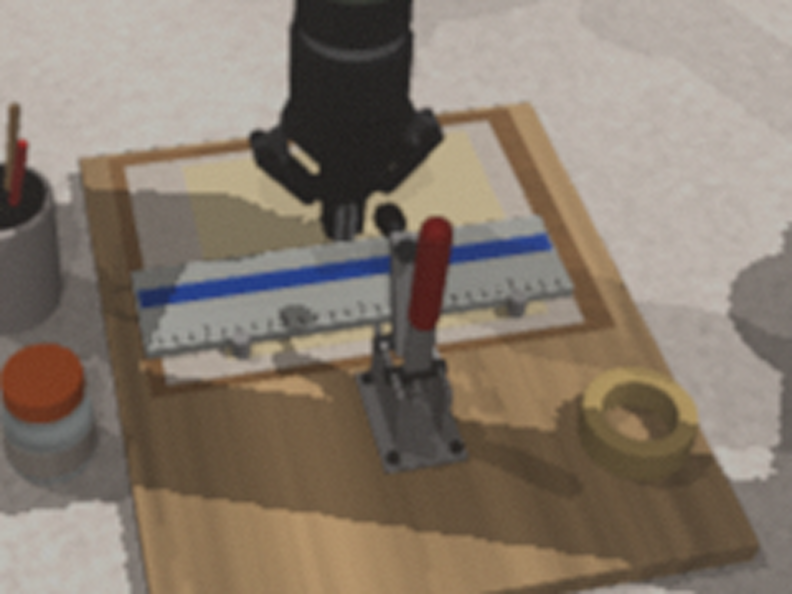

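The rule's graduated edge meets both pins, at crop pixels (237,345) and (517,300). I'll verify flushness with gentle pushes near each pin.

Run:
```python
from h import *
for x in (-50,60):
    bot.movel(w(bot_x:=b(bot.get_state()["tcp_pos"])[0][0],-95,22)); bot.movel(w(x,-95,22))
    print(x,bot.movel(w(x,-70,22),max_speed=20,threshold=15)); st()
bot.movel(w(60,-110,22)); bot.movel(w(60,-125,120)); st()
bot.dwell(0.2); im=imaging.capture("top"); cv2.imwrite("pics/t3.png",im)
m=imaging.camera_model("top"); bl=bluemask(im); bl[:150]=0
print("blue",rect(b(plane(m,blob(bl),28)))[3].round(1))
cv2.imwrite("pics/t3c.png",cv2.resize(im[130:330,220:430],None,fx=2.8,fy=2.8,interpolation=cv2.INTER_CUBIC))
```

```text
-50 True
t13.4 board [-50.  -83.3] z22.4 F [ 0.3 -2.9  1.9]
60 True
t15.4 board [ 60.  -83.4] z22.3 F [ 0.3 -2.1  0.8]
t16.5 board [  59.4 -124.3] z119.2 F [-0.7 -0.   0. ]
blue [[-124.   -37.8]
 [-124.   -51.8]
 [ 145.1  -51.2]
 [ 145.1  -37.2]]
```

View pics/t3c.png

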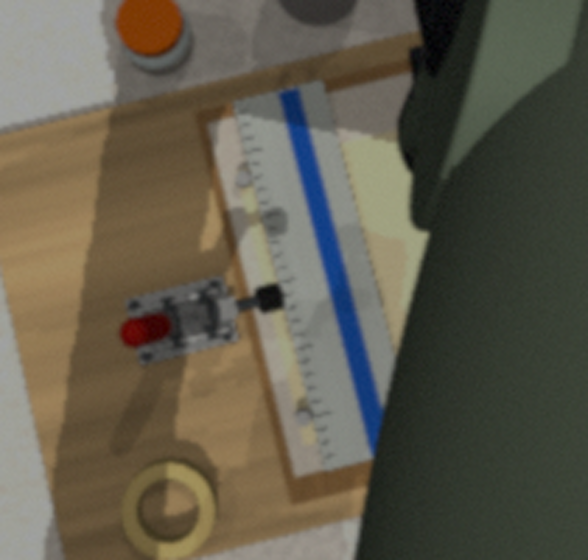

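Both sides stop at the same board y (-83.3) and the stripe is parallel to the board x, so the rule is flush on both pins. Now the lever: I'll follow its arc with the fingertips' leading corner.

Run:
```python
from h import *
m=imaging.camera_model("top"); print("lever tip approx",b(plane(m,[(267,248.6)],192)))
def tcp(phi,r=102,off=9):
    return w(0.5,78+r*np.sin(phi)-off*np.cos(phi)-12,63+r*np.cos(phi)+off*np.sin(phi))
bot.movel(w(30,-110,260),max_speed=250); p=tcp(0.08)-np.r_[14*ey,0]
bot.movel(np.r_[p[:2],260],max_speed=250); bot.movel(p); st()
for phi in np.linspace(0.08,1.28,9):
    bot.movel(tcp(phi,off=8),max_speed=70); print(round(phi,2),end=" "); st()
bot.dwell(.3); cv2.imwrite("pics/s4.png",im:=imaging.capture("side"))
cv2.imwrite("pics/s4c.png",cv2.resize(im[150:330,230:470],None,fx=3.3,fy=3.3,interpolation=cv2.INTER_CUBIC))
```

```text
lever tip approx [[-4.05609108e-02  8.63183530e+01]]
t19.1 board [ 1.1 50.5] z166.0 F [-0.1 -0.5 -0.5]
0.08 t19.5 board [ 0.8 66.8] z165.8 F [-0.2  0.2  0.5]
0.23 t19.8 board [ 0.6 81.8] z164.2 F [ 1.3 -1.1 -0.1]
0.38 t20.2 board [ 0.7 96.7] z160.7 F [ 1.6 -2.2  0.5]
0.53 t20.6 board [  0.8 110.6] z155.1 F [ 2.4 -2.1  1.7]
0.68 t20.9 board [  0.7 123.9] z147.4 F [ 2.1 -3.2  2.5]
0.83 t21.3 board [  0.4 136.1] z137.8 F [ 1.3 -1.2  2.4]
0.98 t21.7 board [ -0.3 146.7] z126.0 F [-0.2  0.3  0.5]
1.13 t22.0 board [ -0.2 155.2] z113.0 F [-0.9  0.1 -0.5]
1.28 t22.4 board [ -0.  161.6] z99.3 F [ 0.3  0.3 -0.1]
```

View pics/s4c.png

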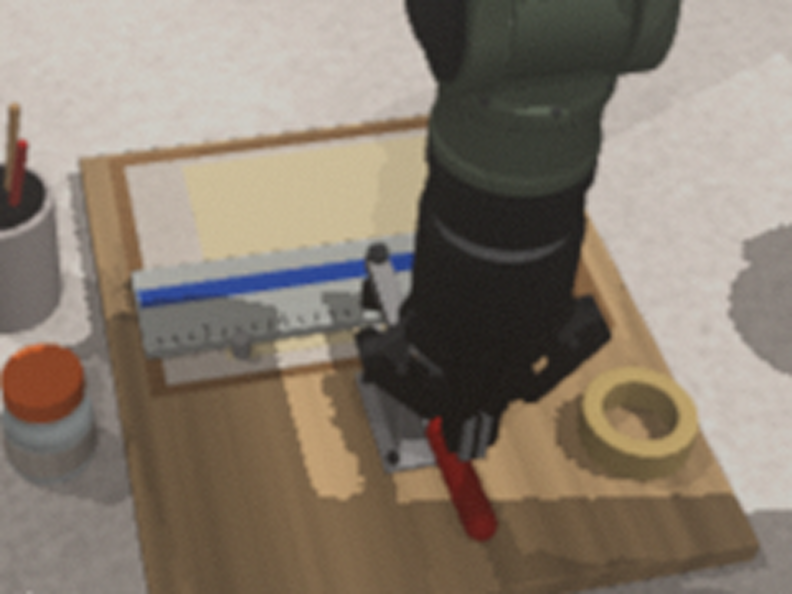

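The lever has gone over, with its tip at crop (480,530), and the foot is down on the rule. I'll back off and verify.

Run:
```python
from h import *
p=bot.get_state()["tcp_pos"]; bot.movel([p[0],p[1],260],max_speed=200); bot.movel(w(-60,300,300),max_speed=250) if False else bot.move_j(solve_ik(w(-250,60,300),[np.pi,0,B-np.pi/2]))
bot.dwell(.4); st()
for n in ("top","side"):
    im=imaging.capture(n); m=imaging.camera_model(n); cv2.imwrite(f"pics/{n}5.png",im)
    h,s,v=cv2.split(cv2.cvtColor(im,cv2.COLOR_BGR2HSV)); red=((h<6)|(h>174))&(s>180)
    lo,hi=((200,200),(330,290)) if n=="top" else ((325,200),(400,330)); M=np.zeros_like(red); M[lo[1]:hi[1],lo[0]:hi[0]]=red[lo[1]:hi[1],lo[0]:hi[0]]
    c=blob(M); d=ray(m,c); o=m["position"]  # intersect lever plane board x=0
    if n=="side":
        nx=np.r_[ex,0]; print("red px",c.min(0),c.max(0)); 
    for z in (60,81,90,118): q=b(plane(m,c,z)); print(n,"red at z",z,q.min(0).round(1),q.max(0).round(1))
    bl=bluemask(im)
    if n=="top": bl[:150]=0; print("blue",rect(b(plane(m,blob(bl),28)))[3].round(1))
im=cv2.imread("pics/side5.png"); cv2.imwrite("pics/s5c.png",cv2.resize(im[150:330,230:470],None,fx=3.3,fy=3.3,interpolation=cv2.INTER_CUBIC))
```

```text
t25.1 board [-249.8   60.1] z299.9 F [-0.5  0.4  0.8]
top red at z 60 [ -8.  124.2] [  7.5 209.3]
top red at z 81 [ -7.7 120.5] [  7.4 203.1]
top red at z 90 [ -7.6 119. ] [  7.3 200.5]
top red at z 118 [ -7.3 114. ] [  7.1 192.3]
blue [[ -4.  -37.3]
 [ -4.  -50.7]
 [145.1 -50.2]
 [145.1 -36.9]]
red px [360. 277.] [379. 312.]
side red at z 60 [-11.  112.6] [  6.6 191.9]
side red at z 81 [ -4.3 128.7] [ 12.8 205.6]
side red at z 90 [ -1.4 135.6] [ 15.4 211.5]
side red at z 118 [  7.6 157.1] [ 23.7 229.7]
```

View pics/s5c.png

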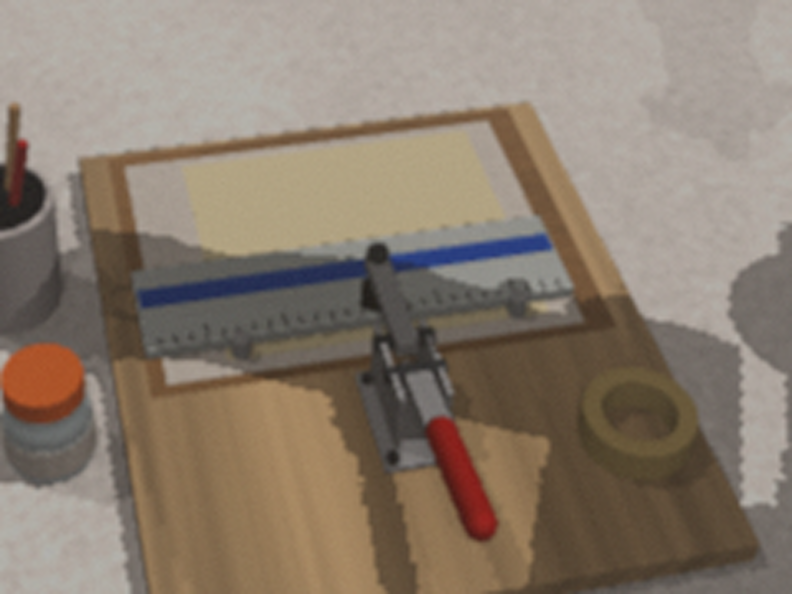

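The lever tip triangulates to y ≈ 205, z ≈ 81, which matches the locked pose (206.7, 81). The rule is still on both pins with the foot on it, and the other items haven't moved.

```bash
python3 -c "
from bench import bot
print(bot.sign_off())"
```

```text
the job is handed in; nothing more can be done
None
```

The rule sits flush against both stop pins, the lever has snapped into lock with the foot holding the rule down, and the job was handed in at about 25 s; the judging result was not shown.

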